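# Push the fuse carton under the spring flap

### The job

Put the small flat fuse carton away in the bay in front of it: press down the long black bar beside the bay with one fingertip to hold its spring flap open, and with the other fingertip push the carton along the bench under the flap until it is fully home against the back stop. Keep the bar down until the carton is home, then let go so that the flap closes behind it. Only push the carton, never pinch or lift it, and leave the things lying around alone.

Things in the scene. Friction and masses are not known exactly. Their poses are not given: they have to be found in the camera images.
- bay: Grey metal carton bay fixed on the bench; 'bay x' etc. mean this frame. Origin on the bench under the front face of the closed flap, midway between the walls; +x is the way in (pushing direction, roughly away from the robot), +y left looking in, z up. Low guide rails 12 mm high at bay x -116 to -4, inner faces y +-40, 5 thick, form an open-topped lane on the bare bench. Side walls 29 high from x -6 on.
- stop (a point): Middle of the back stop's face inside the bay, at bay x = 62, z = 11 mm. The carton is home when its far side touches it. The fixed roof (top 32 mm above the bench) covers bay x = 28 to 73 mm. Axes as the bay's.
- bar: Long black hold-open bar, 167 x 22 x 5 mm, along the lane's right side: bay x -145 to 22, y -70.5 to -48.5 (middle -59.5) mm. Origin mid top face, axes as the bay's. Top 28 mm above the bench at rest; goes straight down 16 mm to a hard stop at 12 mm, against a spring (2 N, rising to 5 N). Press it anywhere and slide along it; it need not bottom out. Its travel drives the flap, 156 rad per m.
- housing (a point): Top centre of the fixed dark linkage housing at the far end of the bar, 36 mm above the bench: it fills bay x = 24 to 74, y = -73 to -45 mm. A fingertip sliding along the bar has to stop before its near face (x = 24). Axes as the bay's.
- flap (a joint): Flap angle, rad: 0 shut, 2.5 fully open (bar down). Aluminium L: 27 mm top plate and 25 mm skirt over the mouth, hinged along bay y at x 27, z 31 mm; opens up and back only, cannot be pushed in. Swinging, it sweeps out to x -11 and 68 mm high; past 2 rad it is all at x > 15 mm, so a fingertip can follow to there. Draw the fingertip back to x < -12 before the bar is let up, or the flap hits it.
- carton: Flat cardboard carton of fuses, 48 (x) x 72 (y) x 22 (z) mm, 24 to 60 g, lying loose in the lane before the flap. Origin at the centre of its underside; x axis nearly along bay x. Home, its origin is at bay x = 38 mm and its near face at 14 mm. The lane is 8 mm wider than the carton and keeps it straight.
- glue_tube: Bystander: white glue tube with dark cap, 27 x 82 x 17 mm, lying left of the lane; origin at its underside.
- screwdriver: Bystander: red-handled screwdriver, 138 mm long, lying left of the bay; origin at its underside.
- terminal_strip: Bystander: white terminal strip, 17 x 60 x 13 mm, lying right of the bar; origin at its underside.
- flux_bottle: Bystander: dark dropper bottle, 25 mm across, 79 mm tall, standing left of the bay's far end; origin at its underside.
- side_cutters: Bystander: red-handled side cutters, 148 mm long, 14 high, lying right of the bay; origin at its underside.
Mind the look-alikes: they are no part of the job. What is shaped like the carton but green or orange is not meant.

How it is judged:
On the way, in this order (a step that is already met when the one before it is completed fails the run):
1. a finger holds the bar down and the flap is open (value of joint flap above 1.6 rad and contact force between the fingers and bar above 0.5 N), for 0.2 s.
2. the carton is home while a finger still holds the bar down and the flap open (x of carton in the frame of bay above 0.033 m and value of joint flap above 1.2 rad and contact force between the fingers and bar above 0.3 N), for 0.1 s.
At the end, for the whole second after the job is handed in: The carton lies flat and still within 5 mm of the back stop, and the flap is closed (under 0.1 rad) behind it (x of carton in the frame of bay above 0.033 m and value of joint flap below 0.1 rad and linear speed of carton below 0.01 m/s and height (world z) of carton below 0.004 m); the robot touches nothing.
It fails at once if the carton is lifted or tipped (height (world z) of carton above 0.008 m or angle between carton's own z axis and vertical above 0.2 rad).
It fails at once if a thing lying around is moved more than 20 mm (distance of any of glue_tube, screwdriver, terminal_strip, flux_bottle, side_cutters from where it was at the start of the episode above 0.02 m).
It also fails if it takes over 35 s, if anything falls off the work surface, if the arm or the gripper's body presses on something with over 40 N, if the wrist force passes 120 N, or if a joint passes its speed limit or range.

### The arm

A 6-joint arm with a two-finger parallel gripper is mounted at the origin on a cart in front of the work surface, level with it; the furniture and walls round the work are solid. World frame = base frame: x ahead of the robot, y to its left, z up, the work surface at z = 0. Lengths are in m, angles in rad, forces in N, time in s.
With the tool pointing down it reaches from about 0.35 to 0.85 m from the base axis. Payload 8.1 kg.
Tool frame: the origin (TCP) lies midway between the tips of the shut fingers; the grasp point (between the pads) lies robot.grip_depth behind it (robot.grip_depth is the distance from the TCP to the grasp point, in m); z points along the fingers, y is the line along which they close (so a half turn about z gives the same grasp; the last joint's range is limited). The gripper opens to 93 mm and grips with 3 to 60 N. Pads are 15 mm wide; open, the fingers measure 128 mm over their backs; the gripper's body (75 mm by 188 mm) begins 65 mm behind the grasp point.
Start: joints at [-1.39, 0.13, 1.488, -0, 1.523, -0.085], TCP at [0.158, -0.579, 0.219] pointing down, gripper open.
Joint ranges: [-2.96, 2.96], [-0.89, 2.26], [0.02, 2.5], [-1.34, 4.48], [0, 2.73], [-2.66, 2.66]. Speed limits (rad/s): [2.39, 2.39, 2.79, 3.14, 3.14, 3.14].

### API

Orientations are given as a rotation vector (axis times angle).
In Python, from plant import robot gives the robot as it stands.
- The arm moves only by the tool carry_out, never from a script. Its argument "rows" is a list of rows, each a list of 6 numbers: the shift along the tool's x, y, z in m, then the turn, a rotation vector about the tool's x, y, z in degrees. A call has 1 to 12 rows; each row is the pose to reach, as a shift and turn from the pose commanded when the call began, along the tool's axes at that moment; what a row does not reach only later rows make up. A row lasts 1/8 s, in which the tool goes at most 62.5 mm and 10.7 degrees, less where a joint would pass 70% of its speed; a pose out of reach is approached as far as the arm can. A call with a gripper value outside its range is refused whole. "jaw" is the closure in counts, from 0 (fully open) to 255 (shut), set as the call begins (left out, the last holds). The fingers move at their own pace and stop on an object; "force" is the grip in N (left out, the last holds). Time passes only in rows, so rows that repeat a pose let the fingers close. It gives the time, the measured TCP pose, the force, the opening and the grip force at its end, in the units of the state.
- robot.read_state(): the state, without advancing time (a new reading comes with each control period).
- robot.read_camera(name): name is "side" or "top"; returns the picture (480x640x3 uint8, red, green, blue); there is no depth.
- robot.camera_model(name): a dict with "fx", "fy", "cx", "cy" (pixels), "R" (3x3) and "t" (3): a world point X has camera coordinates R X + t. Camera axes: x right, y down, z forward; pixel columns grow to the right and rows downward; lengths in m; the calibration is good to about 2 mm. A picture is of the moment at which its call begins. camera_model takes no time and is no camera call.
- robot.close_job(): hands the job in; it is judged then, once.
Trained networks look in the newest picture that a camera, given by its name, has taken for a name from the list of things; names that differ only in an ending like _2 or _b are one class to them, and where a whole thing is asked for, a point or a joint stands for the part that bears it (a point fixed in the world has none). Each returns a list of dicts, best first, with "conf" (0 to 1); they miss things now and then, are a little off and sometimes report something else, mostly with a low value. They report only what shows in the picture. A call takes as long as a camera call. They do not tell look-alikes from the thing itself.
- robot.outline_of(camera, target): "pixels" (480x640 bool, what is visible of it) and "pixel" ([column, row] in pixels, amid what is visible of it).
The state is a dict: "t": time; "q": joint angles; "dq": joint speeds; "joint_torque": joint torques, N m; "tool_pos": TCP position; "orientation": TCP orientation; "force": force on the tool from outside, world axes, zero at the start; "wrist_torque": the same for the moment, N m; "opening": finger opening in m; "gripper_force": force on a finger pad.
Only numpy, scipy, OpenCV 4.12 (cv2) and the standard library are available. Lean on these libraries where they do the work, as an engineer would, in place of code of your own. Each camera call takes 0.05 s, during which the arm holds its last target. There are 200 camera calls.

## Working session

There is one attempt and no reset: what is moved stays moved. The work goes in short steps, Python scripts to look and compute and a tool call to move; the robot and the scene stay as the last step left them, time stands still between calls to the robot, and variables do not carry over. Pictures are saved under pics/ and viewed, at most 10 in all, crops included, and the job is handed in when it is done.

Besides the shell and the picture viewer there is one more tool, called after "Emit:" by a JSON object that holds its "fn" and its "kwargs", one argument or row to a line. carry_out: Moves the arm, as the interface text tells. Its arguments: {"type":"object","properties":{"rows":{"type":"array"},"jaw":{"type":"number"},"force":{"type":"number"}},"required":["rows"]}

```bash
ls; mkdir -p pics; python3 - <<'E'
from plant import robot
import cv2,numpy as np
for c in("top","side"):
    im=robot.read_camera(c); cv2.imwrite(f"pics/{c}0.png",im[:,:,::-1])
    m=robot.camera_model(c); print(c,m)
    for n in("carton","bay","bar","housing","flap"):
        try:
            for d in robot.outline_of(c,n)[:3]:
                p=d["pixels"].astype(np.uint8); r=cv2.minAreaRect(cv2.findNonZero(p))
                print(n,round(d["conf"],2),np.round(d["pixel"]),p.sum(),np.round(cv2.boxPoints(r)).tolist())
        except Exception as e: print(n,e)
s=robot.read_state();print({k:s[k] for k in("t","tool_pos","orientation","opening","force")},robot.grip_depth)
E
```

```text
pics
top {'fx': 509.0138870522159, 'fy': 509.0138870522159, 'cx': 327.22991497122007, 'cy': 237.76550600583235, 'R': array([[ 0.02239118, -0.99970155, -0.0097701 ],
       [-0.98853719, -0.02067952, -0.14955461],
       [ 0.14930793,  0.01300682, -0.9887052 ]]), 't': array([0.05095994, 0.550313  , 0.87435941])}
carton 0.92 [349. 237.] 1015 [[329.0, 248.0], [332.0, 221.0], [371.0, 226.0], [368.0, 253.0]]
carton 0.92 [332. 315.] 1101 [[308.0, 327.0], [333.0, 295.0], [355.0, 311.0], [330.0, 344.0]]
carton 0.66 [436. 305.] 1117 [[414.0, 294.0], [438.0, 281.0], [457.0, 317.0], [433.0, 330.0]]
bay 0.64 [371. 201.] 4030 [[312.0, 282.0], [329.0, 164.0], [400.0, 174.0], [383.0, 292.0]]
bar 0.74 [381. 248.] 1098 [[371.0, 290.0], [382.0, 200.0], [394.0, 202.0], [383.0, 292.0]]
bar 0.31 [351. 236.] 1059 [[329.0, 248.0], [332.0, 221.0], [371.0, 225.0], [367.0, 253.0]]
housing 0.77 [374. 199.] 4253 [[312.0, 282.0], [329.0, 163.0], [400.0, 173.0], [383.0, 292.0]]
flap 0.77 [358. 201.] 798 [[331.0, 207.0], [333.0, 188.0], [381.0, 195.0], [379.0, 213.0]]
side {'fx': 467.93575720094907, 'fy': 467.9357
[... 454 characters left out ...]
carton 0.6 [301. 259.] 1093 [[280.0, 246.0], [321.0, 240.0], [325.0, 268.0], [284.0, 274.0]]
bay 0.92 [295. 289.] 4159 [[254.0, 221.0], [332.0, 211.0], [345.0, 312.0], [266.0, 321.0]]
bar 0.82 [269. 255.] 726 [[260.0, 220.0], [272.0, 219.0], [278.0, 284.0], [266.0, 285.0]]
housing 0.8 [292. 289.] 4191 [[261.0, 220.0], [340.0, 216.0], [345.0, 318.0], [265.0, 321.0]]
flap 0.87 [306. 275.] 662 [[278.0, 274.0], [331.0, 268.0], [332.0, 283.0], [280.0, 288.0]]
{'t': 0.6, 'tool_pos': array([ 0.157628  , -0.57892492,  0.21865979]), 'orientation': array([ 3.11386290e+00,  4.16301204e-01, -2.19138892e-05]), 'opening': 0.09272826110496621, 'force': array([-0.15534033,  0.31261456, -0.47276984])} 0.0188
```

View pics/top0.png

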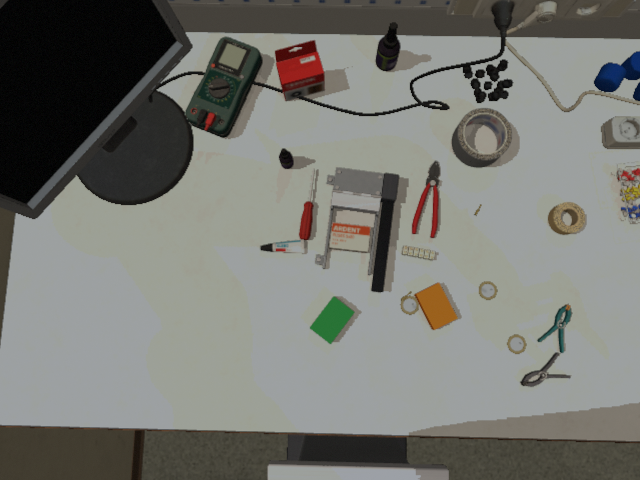

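View pics/side0.png

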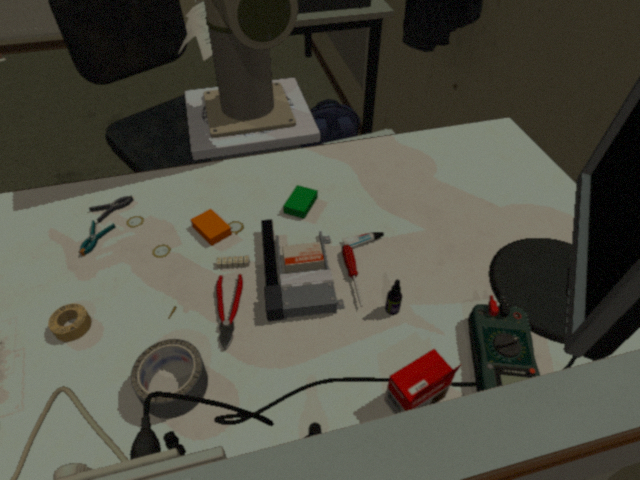

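The carton candidates in the top view are white with an orange label (349,237), green (332,315) and orange (436,305). The white one lies in the lane before the flap, and the other two are the excluded look-alikes. Next I fit the bay pose to the bar outline and check it in an enlarged overlay.

```bash
cat > h.py <<'E'
from plant import robot
import cv2,numpy as np
from scipy.optimize import minimize
from scipy.spatial.transform import Rotation as Ro
def box(x0,x1,y0,y1,z0,z1): return np.array([[x,y,z] for x in(x0,x1) for y in(y0,y1) for z in(z0,z1)])/1000
def w(P,b):
    c,s=np.cos(b[2]),np.sin(b[2]); return P@np.array([[c,s,0],[-s,c,0],[0,0,1]])+[b[0],b[1],0]
def proj(c,X):
    m=robot.camera_model(c); p=X@np.array(m["R"]).T+m["t"]; return np.c_[m["fx"]*p[:,0]/p[:,2]+m["cx"],m["fy"]*p[:,1]/p[:,2]+m["cy"]]
def iou(c,X,M):
    S=4; h=cv2.convexHull((proj(c,X)*S+S/2).astype(np.float32)).astype(np.int32)
    a=np.zeros((480*S,640*S),np.uint8); cv2.fillConvexPoly(a,h,1)
    a=cv2.resize(a.astype(np.float32),(640,480),interpolation=cv2.INTER_AREA)
    return np.minimum(a,M).sum()/np.maximum(a,M).sum()
def fit(Bx,masks,b0):
    f=lambda v:-sum(iou(c,w(Bx,[v[0]/100,v[1]/100,v[2]/10]),M) for c,M in masks)
    r=minimize(f,[b0[0]*100,b0[1]*100,b0[2]*10],method="Nelder-Mead",options=dict(initial_simplex=np.array([b0[0]*100,b0[1]*100,b0[2]*10])+np.vstack([np.zeros(3),np.eye(3)*1.]),maxiter=150))
    v=r.x; return np.array([v[0]/100,v[1]/100,v[2]/10]),r.fun
def mask(c,n,near):
    ds=[d for d in robot.outline_of(c,n) if np.hypot(*(np.array(d["pixel"])-near))<15]
    return ds[0]["pixels"].astype(np.float32)
E
python3 - <<'E'
from h import *
robot.read_camera("top");robot.read_camera("side")
m=robot.camera_model("top");R=np.array(m["R"]);d=R.T@np.array([(355-m["cx"])/m["fx"],(206-m["cy"])/m["fy"],1]);o=-R.T@m["t"];g=o-d*o[2]/d[2]
b0=[g[0],g[1],-0.1]
B=box(-145,22,-70.5,-48.5,23,28)
bm=[("top",mask("top","bar",(381,248))),("side",mask("side","bar",(269,255)))]
b,f=fit(B,bm,b0); print("bay all",b,f)
for x in bm: print(x[0],fit(B,[x],b))
C=box(-24,24,-36,36,0,22)
cm=[("top",mask("top","carton",(349,237))),("side",mask("side","carton",(301,259)))]
c,f2=fit(C,cm,w(np.array([[-.045,0,0]]),b)[0][:2].tolist()+[b[2]]);print("carton",c,f2)
for x in cm: print(x[0],fit(C,[x],c)[0])
d=c[:2]-b[:2];print("carton in bay",d@[np.cos(b[2]),np.sin(b[2])],d@[-np.sin(b[2]),np.cos(b[2])],c[2]-b[2])
out=[]
for k,(x0,y0) in(("top",(300,155)),("side",(240,205))):
    im=cv2.cvtColor(robot.read_camera(k),cv2.COLOR_RGB2BGR)[y0:y0+145,x0:x0+120]; im=cv2.resize(im,None,fx=3.3,fy=3.3,interpolation=cv2.INTER_CUBIC)
    for X,col in((w(B,b),(0,255,0)),(w(C,c),(255,0,0)),(w(box(24,74,-73,-45,0,36),b),(0,255,255)),(w(box(-116,-4,40,45,0,12),b),(255,0,255)),(w(box(28,73,-45,45,0,32),b),(255,255,0))):
        q=((proj(k,X)+.5-[x0,y0])*3.3).astype(int)
        for i in range(8):
            for j in(1,2,4):
                if not i&j: cv2.line(im,tuple(map(int,q[i])),tuple(map(int,q[i|j])),col,1)
    out.append(im)
cv2.imwrite("pics/ov.png",np.hstack(out))
np.save("bay.npy",b)
s=robot.read_state();T=Ro.from_rotvec(s["orientation"]);print(T.as_matrix().round(3),s["t"])
E
```

```text
bay all [ 0.60631489  0.01342787 -0.12272399] -1.7774955034255981
top (array([ 0.6069817 ,  0.01328658, -0.12068245]), np.float64(-0.895677924156189))
side (array([ 0.60039957,  0.01501458, -0.11589524]), np.float64(-0.9073599576950073))
carton [ 0.55563367  0.02169217 -0.09347831] -1.9120392799377441
top [ 0.55606042  0.02179461 -0.09774144]
side [ 0.5546272   0.02193836 -0.08420907]
carton in bay -0.05131172163688661 0.001997940058291268 0.029245679883523112
[[ 0.965  0.263  0.   ]
 [ 0.263 -0.965 -0.   ]
 [ 0.     0.    -1.   ]] 1.0
```

View pics/ov.png

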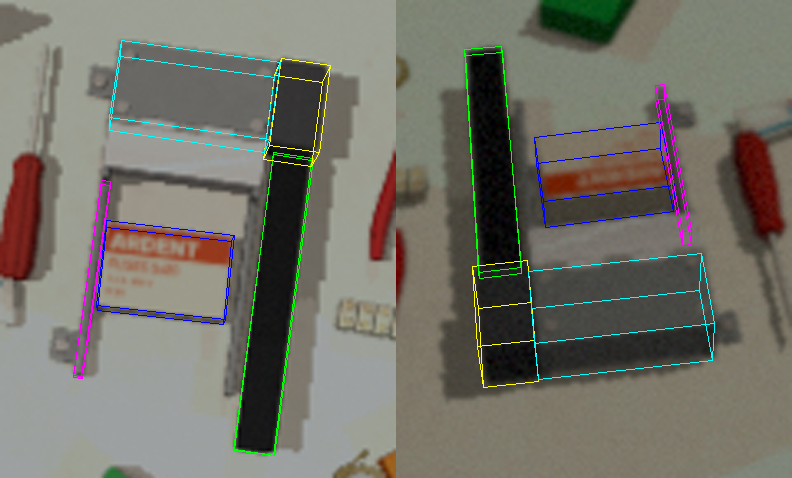

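The overlay matches: the white ARDENT carton is in the lane in front of the flap, and the bar and housing edges line up within about 2 mm. I'll move above the start pose, which is bay x −95, y −29, with the tool x along bay x.

Emit:
{"fn": "carry_out", "kwargs": {
  "rows": [
    [0.04, -0.038, 0, 0, 0, 2],
    [0.08, -0.076, 0, 0, 0, 4],
    [0.12, -0.114, 0, 0, 0, 6],
    [0.163, -0.154, 0, 0, 0, 8],
    [0.206, -0.194, 0, 0, 0, 10],
    [0.249, -0.235, 0, 0, 0, 12],
    [0.292, -0.275, 0, 0, 0, 14],
    [0.335, -0.316, 0, 0, 0, 16],
    [0.378, -0.356, 0, 0, 0, 18],
    [0.42, -0.397, 0, 0, 0, 20],
    [0.46, -0.435, 0, 0, 0, 22],
    [0.49, -0.463, 0, 0, 0, 22.3]
  ],
  "jaw": 134,
  "force": 20
}}

```text
t: 2.5
tool_pos: [0.5097, -0.0012, 0.2188]
orientation: [-3.136, 0.192, -0.001]
force: [0.7, -0.2, -0.7]
opening: 0.044
gripper_force: 0.0
```

```bash
cat > st.py <<'E'
from h import *
b=np.load("bay.npy");s=robot.read_state()
p=s["tool_pos"];R=Ro.from_rotvec(s["orientation"]).as_matrix();c,n=np.cos(b[2]),np.sin(b[2]);d=p[:2]-b[:2]
print("t",s["t"],"bay mm",(1000*np.array([d@[c,n],d@[-n,c],p[2]])).round(1),"yaw err deg",np.degrees(np.arctan2(R[1,0],R[0,0])-b[2]).round(2),"z",R[:,2].round(3),"open",round(s["opening"],4),"F",np.round(s["force"],1))
E
python3 st.py
```

```text
t 2.5 bay mm [-94.1 -26.4 218.8] yaw err deg 0.01 z [ 0.001  0.    -1.   ] open 0.044 F [ 0.7 -0.2 -0.7]
```

Emit:
{"fn": "carry_out", "kwargs": {
  "rows": [
    [-0.001, 0.001, 0.04, 0, 0, 0],
    [-0.001, 0.001, 0.09, 0, 0, 0],
    [-0.001, 0.001, 0.135, 0, 0, 0],
    [-0.001, 0.001, 0.165, 0, 0, 0],
    [-0.001, 0.001, 0.18, 0, 0, 0],
    [-0.001, 0.001, 0.18, 0, 0, 0]
  ]
}}

```text
t: 3.25
tool_pos: [0.5071, -0.0043, 0.0381]
orientation: [-3.136, 0.194, 0.002]
force: [0.0, 0.5, -0.3]
opening: 0.0441
gripper_force: 0.0
```

```bash
python3 st.py; python3 - <<'E'
from h import *
o=[]
for k,(x0,y0) in(("top",(290,155)),("side",(230,165))):
    im=cv2.cvtColor(robot.read_camera(k),cv2.COLOR_RGB2BGR)[y0:y0+170,x0:x0+140]; o.append(cv2.resize(im,None,fx=2.8,fy=2.8,interpolation=cv2.INTER_CUBIC))
cv2.imwrite("pics/near.png",np.hstack(o))
E
```

```text
t 3.25 bay mm [-96.3 -29.7  38.1] yaw err deg -0.04 z [-0.002  0.    -1.   ] open 0.0441 F [ 0.   0.5 -0.3]
```

View pics/near.png

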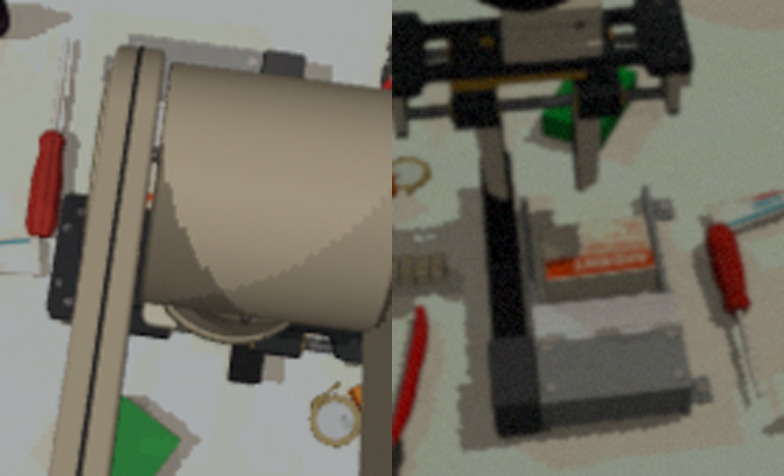

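The side crop shows the left fingertip (495,190) over the bar and the other (585,185) behind the carton, in the lane. Pressing down now.

Emit:
{"fn": "carry_out", "kwargs": {
  "rows": [
    [0, 0, 0.008, 0, 0, 0],
    [0, 0, 0.014, 0, 0, 0],
    [0, 0, 0.02, 0, 0, 0],
    [0, 0, 0.0245, 0, 0, 0],
    [0, 0, 0.0245, 0, 0, 0],
    [0, 0, 0.0245, 0, 0, 0],
    [0, 0, 0.0245, 0, 0, 0]
  ]
}}

```text
t: 4.22
tool_pos: [0.5079, -0.0044, 0.0144]
orientation: [3.136, -0.194, 0.001]
force: [1.7, -1.4, 4.1]
opening: 0.0442
gripper_force: 1.7
```

```bash
python3 st.py; python3 - <<'E'
from h import *
x0,y0=220,155
im=cv2.cvtColor(robot.read_camera("side"),cv2.COLOR_RGB2BGR)[y0:y0+180,x0:x0+150]; cv2.imwrite("pics/press.png",cv2.resize(im,None,fx=3.3,fy=3.3,interpolation=cv2.INTER_CUBIC))
E
```

```text
t 4.225 bay mm [-95.5 -29.7  14.4] yaw err deg -0.04 z [ 0. -0. -1.] open 0.0442 F [ 1.7 -1.4  4.1]
```

View pics/press.png

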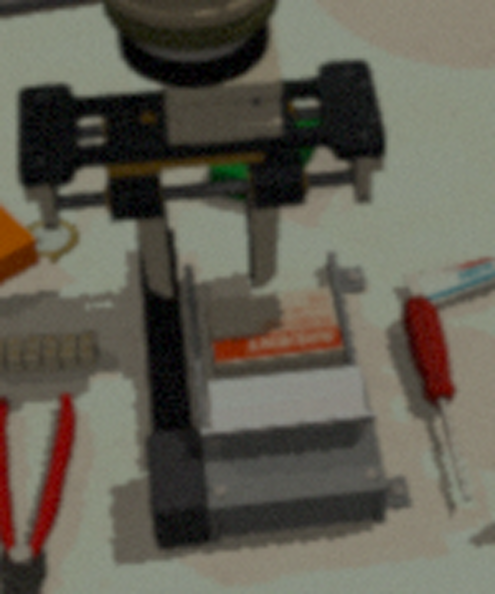

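Force of 4.1 N and z of 14.4 mm put the flap at about 2.1 rad; the picture shows the bar down and the flap raised. Now sliding in.

Emit:
{"fn": "carry_out", "kwargs": {
  "rows": [
    [0.005, 0, 0.0008, 0, 0, 0],
    [0.011, 0, 0.0008, 0, 0, 0],
    [0.018, 0, 0.0008, 0, 0, 0],
    [0.026, 0, 0.0008, 0, 0, 0],
    [0.034, 0, 0.0008, 0, 0, 0],
    [0.042, 0, 0.0008, 0, 0, 0],
    [0.05, 0, 0.0008, 0, 0, 0],
    [0.058, 0, 0.0008, 0, 0, 0],
    [0.066, 0, 0.0008, 0, 0, 0],
    [0.073, 0, 0.0008, 0, 0, 0],
    [0.078, 0, 0.0008, 0, 0, 0],
    [0.08, 0, 0.0008, 0, 0, 0]
  ]
}}

```text
t: 5.78
tool_pos: [0.5874, -0.0142, 0.0133]
orientation: [-3.136, 0.194, -0.0]
force: [-2.8, 0.2, 3.6]
opening: 0.0438
gripper_force: 2.0
```

```bash
python3 st.py; python3 - <<'E'
from h import *
x0,y0=220,155
im=cv2.cvtColor(robot.read_camera("side"),cv2.COLOR_RGB2BGR)[y0:y0+180,x0:x0+150]; cv2.imwrite("pics/push.png",cv2.resize(im,None,fx=3.3,fy=3.3,interpolation=cv2.INTER_CUBIC))
E
```

```text
t 5.775 bay mm [-15.4 -29.8  13.3] yaw err deg -0.04 z [ 0.  0. -1.] open 0.0438 F [-2.8  0.2  3.6]
```

View pics/push.png

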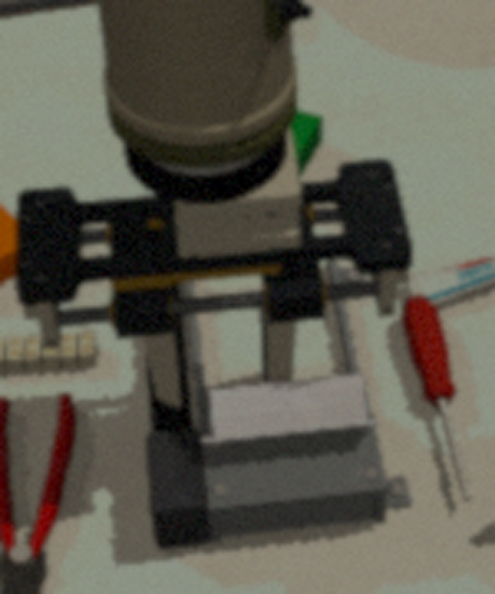

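Flap up and the carton is going under it, with the finger behind it at (280,350). Last stretch, slowly.

Emit:
{"fn": "carry_out", "kwargs": {
  "rows": [
    [0.004, 0, 0, 0, 0, 0],
    [0.009, 0, 0, 0, 0, 0],
    [0.013, 0, 0, 0, 0, 0],
    [0.016, 0, 0, 0, 0, 0],
    [0.018, 0, 0, 0, 0, 0],
    [0.02, 0, 0, 0, 0, 0],
    [0.021, 0, 0, 0, 0, 0],
    [0.021, 0, 0, 0, 0, 0]
  ]
}}

```text
t: 6.82
tool_pos: [0.608, -0.0168, 0.0134]
orientation: [-3.136, 0.194, -0.0]
force: [-1.5, 0.0, 3.4]
opening: 0.0443
gripper_force: 1.8
```

```bash
python3 st.py
```

```text
t 6.825 bay mm [  5.4 -29.8  13.4] yaw err deg -0.04 z [ 0. -0. -1.] open 0.0443 F [-1.5  0.   3.4]
```

Emit:
{"fn": "carry_out", "kwargs": {
  "rows": [
    [0.001, 0, 0, 0, 0, 0],
    [0.002, 0, 0, 0, 0, 0],
    [0.003, 0, 0, 0, 0, 0],
    [0.003, 0, 0, 0, 0, 0]
  ]
}}

```text
t: 7.32
tool_pos: [0.6089, -0.0169, 0.013]
orientation: [-3.136, 0.193, 0.007]
force: [-11.8, -0.3, 10.9]
opening: 0.0441
gripper_force: 7.2
```

Force jumped to 12 N at bay x 6.3 (expected 6.5), so the carton is home. Next I draw back with the bar held, then lift.

Emit:
{"fn": "carry_out", "kwargs": {
  "rows": [
    [-0.003, 0, 0, 0, 0, 0],
    [-0.003, 0, 0, 0, 0, 0],
    [-0.01, 0, 0, 0, 0, 0],
    [-0.02, 0, 0, 0, 0, 0],
    [-0.032, 0, 0, 0, 0, 0],
    [-0.044, 0, 0, 0, 0, 0],
    [-0.056, 0, 0, 0, 0, 0],
    [-0.064, 0, 0, 0, 0, 0],
    [-0.066, 0, 0, 0, 0, 0],
    [-0.066, 0, 0, 0, 0, 0]
  ]
}}

```text
t: 8.57
tool_pos: [0.5449, -0.0089, 0.0132]
orientation: [-3.135, 0.194, 0.002]
force: [-0.1, 0.3, 4.2]
opening: 0.0439
gripper_force: 1.8
```

```bash
python3 st.py
```

```text
t 8.575 bay mm [-58.2 -29.7  13.2] yaw err deg -0.04 z [-0.001  0.    -1.   ] open 0.0439 F [-0.1  0.3  4.2]
```

Fingertip front is at x about −51, clear of the flap. Look inside before letting the bar up.

```bash
python3 - <<'E'
from h import *
o=[]
for k,(x0,y0) in(("top",(290,155)),("side",(230,185))):
    im=cv2.cvtColor(robot.read_camera(k),cv2.COLOR_RGB2BGR)[y0:y0+150,x0:x0+140]; o.append(cv2.resize(im,None,fx=2.8,fy=2.8,interpolation=cv2.INTER_CUBIC))
cv2.imwrite("pics/back.png",np.hstack(o))
E
```

```text
(no output)
```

View pics/back.png

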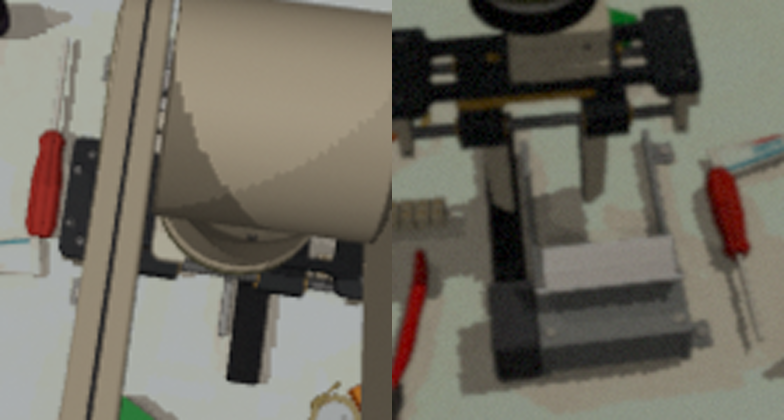

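The lane is empty between the finger (595,190) and the mouth, and the carton is inside. Lifting gently, then clear.

Emit:
{"fn": "carry_out", "kwargs": {
  "rows": [
    [0, 0, -0.004, 0, 0, 0],
    [0, 0, -0.008, 0, 0, 0],
    [0, 0, -0.012, 0, 0, 0],
    [0, 0, -0.016, 0, 0, 0],
    [0, 0, -0.024, 0, 0, 0],
    [0, 0, -0.04, 0, 0, 0],
    [-0.02, 0, -0.07, 0, 0, 0],
    [-0.05, 0, -0.11, 0, 0, 0],
    [-0.09, 0, -0.15, 0, 0, 0],
    [-0.12, 0, -0.18, 0, 0, 0],
    [-0.12, 0, -0.18, 0, 0, 0],
    [-0.12, 0, -0.18, 0, 0, 0]
  ]
}}

```text
t: 10.18
tool_pos: [0.4267, 0.0057, 0.1936]
orientation: [3.136, -0.194, 0.002]
force: [-0.6, 0.3, -1.1]
opening: 0.0437
gripper_force: 0.0
```

```bash
python3 st.py; python3 - <<'E'
from h import *
o=[]
for k,(x0,y0) in(("top",(290,155)),("side",(230,185))):
    im=cv2.cvtColor(robot.read_camera(k),cv2.COLOR_RGB2BGR)[y0:y0+150,x0:x0+140]; o.append(cv2.resize(im,None,fx=2.8,fy=2.8,interpolation=cv2.INTER_CUBIC))
cv2.imwrite("pics/end.png",np.hstack(o))
E
```

```text
t 10.175 bay mm [-177.3  -29.7  193.6] yaw err deg -0.04 z [ 0.001 -0.    -1.   ] open 0.0437 F [-0.6  0.3 -1.1]
```

View pics/end.png

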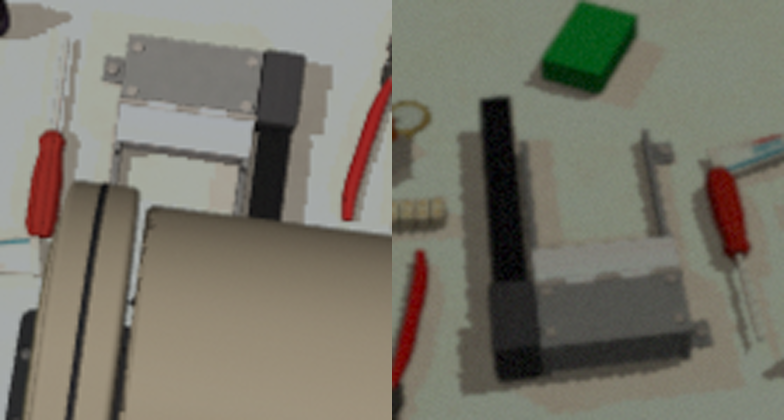

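The flap is closed (top view 185,130), the lane is empty, the bar is back up, the bystanders in view look unmoved and the arm is clear.

```bash
python3 -c "
from plant import robot
print(robot.close_job())"
```

```text
the job is handed in; nothing more can be done
None
```

I pushed the carton home against the back stop with the bar held down, drew back, and let the flap close behind it. The job is handed in at about 10 s on the robot's clock; no verdict came back.

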